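# Gather the pencils at the ledge end and open the box

## Task

Tilt the pine box steeply, finger-ledge end down, so that all three pencils inside gather at that end, keeping its loose clear lid on all the while (the box's and the lid's upright tabs stand side by side and can be pinched together in one grip). Set the box back down level on the desk with the lid still on, then take the lid off and lay it flat in the ceramic tray, knob up, leaving the pencils gathered in the ledge end's third of the box. Leave the lamp, the bottle and the stapler where they are.

Things in the scene. Friction and masses are not known exactly. Their poses are not given: they have to be found in the camera images.
- box_floor (a point): centre of the open pine box's inner floor, 5 mm above its underside. -x points to the end with the finger ledge (40 mm wide lip sticking out 16 mm, its lowest face 23 mm up), +y to the side with the tabs, z up. Outside 180 (x) x 80 (y) x 34 mm (z), walls 4 mm, inside 172 x 72 x 29 mm; 180 g, loose on the desk
- tabs (a point): point of the box amid two upright tabs, mid-length, 38.8 mm to +y of its middle line, 60 mm above its underside; axes as the box. Outer tab: the box's (pine); inner: the lid's (clear). Each 50 mm along x, 6 mm thick, tops 80 mm above the underside. The 1 to 6 mm gap between them closes when both are pinched across y (then 12 mm thick). 37 mm free on the knob side
- knob (a point): middle of the lid's knob, a pine rib 40 (x) x 16 (y) x 30 mm tall on the lid, 12.5 mm off the lid's middle, away from its tab; point 15 mm above the lid's top face, 20 mm above its underside. x along the lid, +y towards the lid's tab (its middle 48 mm away), z up
- lid_mid (a point): centre of the lid's underside; axes as the knob. Flat clear plate 180 (x) x 77 (y) x 5 mm, 60 g, with no lip: it only lies on the box rim (34 mm above the box's underside) and may slide off if tilted unheld. Its tab stands 41 mm above the plate
- tray_in (a point): centre of the inner floor, 6 mm above the desk, of the fixed blue ceramic tray: inside 228 (x) x 128 mm (y), rim 18 mm above the desk; x along the tray
- pencil0_mid (a point): stubby hexagonal wooden pencil, 66 mm long, 14 mm across the flats, 14 g, lying across the box inside it. Point at its middle, y along the pencil. On a flat it stays put; it slides or tumbles downhill once the floor is tilted by some 25 to 35 degrees
- pencil1_mid (a point): stubby hexagonal wooden pencil, 66 mm long, 14 mm across the flats, 14 g, lying across the box inside it. Point at its middle, y along the pencil. On a flat it stays put; it slides or tumbles downhill once the floor is tilted by some 25 to 35 degrees
- pencil2_mid (a point): stubby hexagonal wooden pencil, 66 mm long, 14 mm across the flats, 14 g, lying across the box inside it. Point at its middle, y along the pencil. On a flat it stays put; it slides or tumbles downhill once the floor is tilted by some 25 to 35 degrees
- lamp: bystander: round aluminium lamp, base 116 mm and domed shade 136 mm across, 200 mm tall, origin under its base
- bottle: bystander: green glass bottle with twist cap, 68 mm across, 200 mm tall, origin under its base
- stapler: bystander: black plastic stapler 140 mm long (x), 36 mm wide, 53 mm tall, origin under its middle
Things that resemble listed ones, but are neither listed nor needed, are in the scene too. What is shaped like the part that bears knob but blue or purple is not meant.

How it is judged:
On the way, in this order (a step that is already met when the one before it is completed fails the run):
1. the box is tilted by more than 20 degrees, ledge end down, with the lid on (angle between box_floor's own x axis and vertical below 1.22 rad and angle between box_floor's own z axis and vertical below 1.22 rad and x of knob in the frame of box_floor between -0.018 and 0.018 m and y of knob in the frame of box_floor between -0.032 and 0.004 m and z of knob in the frame of box_floor between 0.04 and 0.062 m), for 0.2 s.
2. the box stands level on the desk again with the lid still on and all three pencils in the ledge end's third (height (world z) of box_floor below 0.01 m and angle between box_floor's own z axis and vertical below 0.06 rad and x of each of pencil0_mid, pencil1_mid, pencil2_mid in the frame of box_floor below -0.03 m and z of pencil0_mid in the frame of box_floor between 0 and 0.027 m and z of pencil1_mid in the frame of box_floor between 0 and 0.027 m and z of pencil2_mid in the frame of box_floor between 0 and 0.027 m and x of knob in the frame of box_floor between -0.018 and 0.018 m and y of knob in the frame of box_floor between -0.032 and 0.004 m and z of knob in the frame of box_floor between 0.04 and 0.062 m), for 0.2 s.
At the end, for the whole second after the job is handed in: the box stands level on the desk (within 3.5 degrees, no more than 5 mm up) with the middles of all three pencils inside it at least 30 mm from its middle towards the ledge end, and the lid lies flat on the tray's floor, knob up (within 3.5 degrees, knob within 60 mm of the tray's centre) (height (world z) of box_floor below 0.01 m and angle between each of box_floor, knob's own z axis and vertical below 0.06 rad and x of each of pencil0_mid, pencil1_mid, pencil2_mid in the frame of box_floor below -0.03 m and z of pencil0_mid in the frame of box_floor between 0 and 0.027 m and z of pencil1_mid in the frame of box_floor between 0 and 0.027 m and z of pencil2_mid in the frame of box_floor between 0 and 0.027 m and z of knob in the frame of tray_in between 0.014 and 0.026 m and horizontal distance between knob and tray_in below 0.06 m); the robot touches nothing.
It fails at once if the lid shifts off the box while the box is tilted (over 9 degrees) (angle between box_floor's own z axis and vertical above 0.16 rad and not (x of knob in the frame of box_floor between -0.018 and 0.018 m and y of knob in the frame of box_floor between -0.032 and 0.004 m and z of knob in the frame of box_floor between 0.04 and 0.062 m)).
It fails at once if the lamp is shifted by over 20 mm or tipped (distance of lamp from where it was at the start of the episode above 0.02 m or angle between lamp's own z axis and vertical above 0.3 rad).
It fails at once if the bottle is shifted by over 20 mm or tipped (distance of bottle from where it was at the start of the episode above 0.02 m or angle between bottle's own z axis and vertical above 0.3 rad).
It fails at once if the stapler is shifted by over 20 mm or tipped (distance of stapler from where it was at the start of the episode above 0.02 m or angle between stapler's own z axis and vertical above 0.3 rad).
It also fails if it takes over 66 s, if anything falls off the work surface, if the arm or the gripper's body presses on something with over 40 N, if the wrist force passes 120 N, or if a joint passes its speed limit or range.

## Robot

A 7-joint arm with a two-finger parallel gripper is mounted at the origin on the work surface. World frame = base frame: x ahead of the robot, y to its left, z up, the work surface at z = 0. Lengths are in m, angles in rad, forces in N, time in s.
With the tool pointing down it reaches from about 0.4 to 0.85 m from the base axis. Payload 10.4 kg.
Tool frame: the origin (TCP) lies on the front face of the gripper's body, between the roots of the fingers; the fingertips stand 70 mm ahead of it and the grasp point (between the pads) lies 51 mm ahead of it; z points along the fingers, x is the direction in which the jaws open and shut, and the axes are right-handed (so a half turn about z gives the same grasp; the last joint's range is limited). The gripper opens to 87 mm and grips with 3 to 60 N. Pads are 19 mm wide; open, the fingers measure 117 mm over their backs; the gripper's body (75 mm by 190 mm) begins 51 mm behind the grasp point.
Start: joints at [1.228, 0.332, -0.065, 1.46, 0.022, 1.35, -0.088], TCP at [0.197, -0.593, 0.292] pointing down, gripper open.
Joint ranges: [-2.6, 2.6], [-0.5, 2.12], [-1.47, 1.34], [0.16, 2.42], [-1.27, 4.41], [0.06, 2.06], [-2.6, 2.6]. Speed limits (rad/s): [2.22, 2.22, 2.79, 2.79, 3.14, 3.14, 3.14].

## Interface

Orientations are given as a unit quaternion [w, x, y, z].
In Python, from plant import arm gives the robot as it stands.
- The arm moves only by the tool drive_tool, never from a script. Its argument "rows" is a list of rows, each an object with "xyz": the shift along the tool's x, y, z in cm, a list of three; "rotation": the turn, a rotation vector about the tool's x, y, z in rad, a list of three. In form: [{"xyz": [dx, dy, dz], "rotation": [wx, wy, wz]}, ...]. A call has 1 to 20 rows; each row shifts and turns the commanded pose from where the row before left it, along the tool's axes as they then stand; what a row does not reach is not made up. A row lasts 1/12 s, in which the tool goes at most 41.7 mm and 7.16 degrees, less where a joint would pass 70% of its speed; a pose out of reach is approached as far as the arm can. A call with a gripper value outside its range is refused whole. "gripper" is the finger opening in cm, from 0 to 8.7, set as the call begins (left out, the last holds). The fingers move at their own pace and stop on an object; "newtons" is the grip in N (left out, the last holds). Time passes only in rows, so rows that do not move let the fingers close. It gives the time, the measured TCP pose, the force and the opening at its end, in the units of the state.
- arm.sense(): the state, without advancing time (a new reading comes with each control period).
- arm.snapshot(name): name is "scene" or "top" or "wrist"; returns a dict with "image" (384x512x3 uint8, red, green, blue), "K" (3x3 intrinsics, pixels), "k1" (the pictures are not rectified: a ray, as slopes to the right and down, at radius r is drawn at 1 + k1 r^2 times it, then the intrinsics apply), "R" (3x3) and "t" (3): a world point X has camera coordinates R X + t; the wrist camera has in their place "mount" (4x4, takes a point from camera to tool coordinates, whose origin is the TCP and whose axes are the tool frame's). Camera axes: x right, y down, z forward; pixel columns grow to the right and rows downward; lengths in m; the calibration is good to about 2 mm. A picture is of the moment at which its call begins: read the wrist's pose just before it. There is no depth.
- arm.job_done(): hands the job in, once; it reports no verdict.
The state is a dict: "t": time; "q": joint angles; "dq": joint speeds; "tau": joint torques, N m; "tcp_pos": TCP position; "orientation": TCP orientation; "force": force on the tool from outside, world axes, zero at the start; "wrist_torque": the same for the moment, N m; "opening": finger opening in m.
Only numpy, scipy, OpenCV 4.12 (cv2) and the standard library are available. Lean on these libraries where they do the work, as an engineer would, in place of code of your own. Each camera call takes 0.05 s, during which the arm holds its last target. There are 200 camera calls.

## Working session

There is one attempt and no reset: what is moved stays moved. The work goes in short steps, Python scripts to look and compute and a tool call to move; the robot and the scene stay as the last step left them, time stands still between calls to the robot, and variables do not carry over. Pictures are saved under pics/ and viewed, about 8 in all and at most 12, crops included, and the job is handed in when it is done.

Besides the shell and the picture viewer there is one more tool, called after "Call:" by a JSON object that holds its "method" and its "body", one argument or row to a line. drive_tool: Moves the arm, as the interface text tells. Its arguments: {"type":"object","properties":{"rows":{"type":"array"},"gripper":{"type":"number"},"newtons":{"type":"number"}},"required":["rows"]}

```bash
mkdir -p pics; cat > h.py <<'E'
import numpy as np, cv2
from plant import arm
from scipy.spatial.transform import Rotation as Rn
def Rt(s):
    q=s["orientation"]; return Rn.from_quat([q[1],q[2],q[3],q[0]]).as_matrix()
def snap(name,f):
    s=arm.sense(); d=arm.snapshot(name)
    if "mount" in d:
        T=np.eye(4);T[:3,:3]=Rt(s);T[:3,3]=s["tcp_pos"];M=np.linalg.inv(T@np.array(d["mount"]))
        d["R"]=M[:3,:3];d["t"]=M[:3,3]
    d={k:(v if isinstance(v,(int,float)) else np.array(v)) for k,v in d.items() if k!="mount"}
    np.savez("pics/"+f+".npz",**d); cv2.imwrite("pics/"+f+".png",d["image"][:,:,::-1]); return d
def load(f): return dict(np.load("pics/"+f+".npz"))
def pix2w(d,uv,z):
    K=d["K"];k=float(d["k1"]);out=[]
    for u,v in np.atleast_2d(uv).astype(float):
        p=np.array([(u-K[0,2])/K[0,0],(v-K[1,2])/K[1,1]]);q=p.copy()
        for _ in range(30): q=p/(1+k*(q@q))
        r=d["R"].T@np.array([q[0],q[1],1]);c=-d["R"].T@d["t"]
        out.append(c+r*(z-c[2])/r[2])
    return np.array(out)
def w2pix(d,X):
    c=(d["R"]@np.atleast_2d(X).T).T+d["t"];q=c[:,:2]/c[:,2:];q=q*(1+float(d["k1"])*(q**2).sum(1,keepdims=True))
    return q*[d["K"][0,0],d["K"][1,1]]+[d["K"][0,2],d["K"][1,2]]
E
python3 - <<'E'
from h import *
a=snap("scene","scene0");b=snap("top","top0")
for d in(a,b): print(-d["R"].T@d["t"],d["K"][0,0])
print(arm.sense())
cv2.imwrite("pics/both.png",cv2.resize(b["image"][:,:,::-1],(800,600),interpolation=cv2.INTER_CUBIC))
E
```

```text
[1.13127064 0.53239948 1.15450945] 397.52075689988766
[ 0.48815075 -0.00689643  1.33975671] 448.1520222810843
{'t': 0.1, 'q': array([ 1.22840086,  0.33280246, -0.06471138,  1.46084457,  0.02163458,
        1.34990379, -0.08850026]), 'dq': array([ 0.00158836, -0.00136093, -0.0005918 , -0.0023421 ,  0.00054812,
        0.0005054 ,  0.00105401]), 'tau': array([ 8.98135113e-04, -6.24546504e+01,  2.43934774e-02, -3.90718603e+01,
       -6.14159019e-02,  3.65299650e-02,  5.85322255e-05]), 'tcp_pos': array([ 0.19640062, -0.59307164,  0.29154346]), 'orientation': array([-3.33241117e-04,  8.10680900e-01, -5.85487899e-01, -5.35573689e-04]), 'force': array([-0.14291247, -0.60698757, -0.52537943]), 'wrist_torque': array([-0.02947724, -0.02928152, -0.04012709]), 'opening': 0.08705121106942584}
```

View pics/both.png

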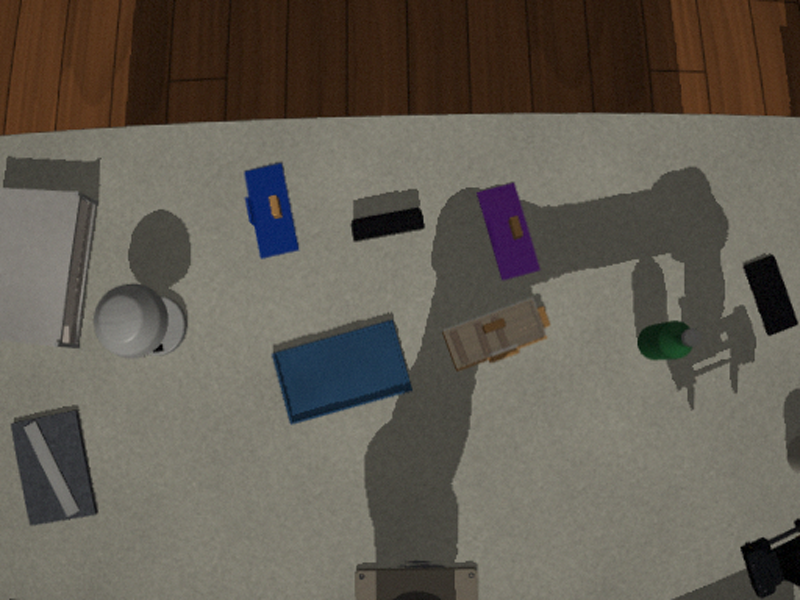

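View pics/scene0.png

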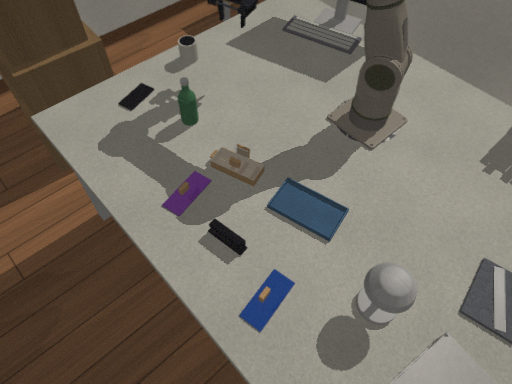

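The top view (800x600) shows the pine box with its clear lid at (497,334), the ledge at its right end (543,312) and the tabs on the robot side (505,353). The tray is at (343,370), the stapler at (388,222), the bottle at (665,340) and the lamp at (140,320). Two things could be taken for the lid: the blue plate at (271,210) and the purple plate at (508,230). Both are ruled out by colour, so the clear one on the box is the one I want. Next is a close crop.

```bash
python3 - <<'E'
from h import *
b=load("top0")["image"][:,:,::-1]; a=load("scene0")["image"][:,:,::-1]
x=cv2.resize(b[180:250,270:360],(720,560),interpolation=cv2.INTER_CUBIC)
cv2.imwrite("pics/c1.png",x)
d=load("top0")
s=0.64
for n,p,z in [("box",(497,334),.036),("TL",(274,350),.018),("TR",(393,316),.018),("BR",(411,389),.018),("BL",(292,422),.018),("stap",(388,222),.03),("bottle",(665,340),.1)]:
    print(n,pix2w(d,np.array(p)*s,z).round(3))
E
```

```text
box [[ 0.553 -0.161  0.036]]
TL [[0.531 0.26  0.018]]
TR [[0.592 0.032 0.018]]
BR [[0.454 0.001 0.018]]
BL [[0.395 0.226 0.018]]
stap [[0.771 0.039 0.03 ]]
bottle [[ 0.532 -0.459  0.1  ]]
```

View pics/c1.png

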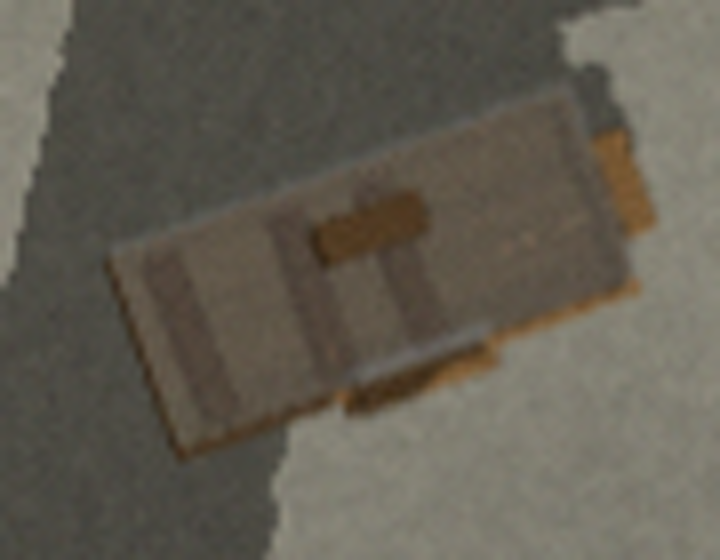

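The crop shows the clear lid with a brown knob at crop px (370,225), its three pencils under it (190,340), (315,300), (415,280), the ledge at right (625,180) and the tabs at bottom (425,375). I'll use this to work out the box pose and the first move.

```bash
cat >> h.py <<'E'
def togo(P,yaw,s=None):
    """cm shift and rotation vector in tool axes to put TCP at P, tool down, tool x at yaw"""
    s=s or arm.sense(); R=Rt(s); c,n=np.cos(yaw),np.sin(yaw)
    D=np.array([[c,n,0],[n,-c,0],[0,0,-1]])
    return (R.T@(np.array(P)-s["tcp_pos"])*100).round(2),Rn.from_matrix(R.T@D).as_rotvec().round(4)
E
python3 - <<'E'
from h import *
d=load("top0"); f=lambda p,z: pix2w(d,np.array(p)/8+[270,180]-.0,z)[0]
LU,RU,RL,LL=f((108,250),.039),f((570,88),.039),f((634,287),.034),f((183,458),.034)
print(LU,RU,RL,LL,[np.linalg.norm(a-b) for a,b in((LU,RU),(RU,RL),(RL,LL),(LL,LU))])
mid=(LU+RU+RL+LL)/4; x=(LU-RU)+(LL-RL); x/=np.linalg.norm(x); yaw=np.arctan2(x[1],x[0])
print("mid",mid,"box x yaw deg",np.degrees(yaw))
bx=np.array([np.cos(yaw),np.sin(yaw)]);by=np.array([-bx[1],bx[0]])
print("knob top",f((370,218),.069)[:2],"pred",mid[:2]-by*.0125)
print("tab top",f((425,360),.08)[:2],"pred",mid[:2]+by*.0388)
T=mid[:2]+by*.0388; ty=yaw+np.pi/2+np.pi; ty=(ty+np.pi)%(2*np.pi)-np.pi; print("tab",T,"toolx yaw",ty)
print(togo([*T,.25],ty))
E
```

```text
[ 0.56207362 -0.06072367  0.039     ] [ 0.61786753 -0.23125423  0.039     ] [ 0.54484232 -0.25307353  0.034     ] [ 0.48630952 -0.0864528   0.034     ] [np.float64(0.17942583497620782), np.float64(0.07637907358428528), np.float64(0.17660283099637775), np.float64(0.08016973464882292)]
mid [ 0.55277325 -0.15787606  0.0365    ] box x yaw deg 108.7316021557655
knob top [ 0.56988115 -0.15287238] pred [ 0.56461116 -0.15386186]
tab top [ 0.51884381 -0.16952655] pred [ 0.51602836 -0.17033611]
tab [ 0.51602836 -0.17033611] toolx yaw 0.32692813179177627
(array([-30.08, -43.63,   4.19]), array([-9.0000e-04,  1.1000e-03, -1.5779e+00]))
```

Call:
{"method": "drive_tool", "body": {
  "rows": [
    {"xyz": [-1.8, -2.6, 0], "rotation": [0, 0, 0]},
    {"xyz": [-1.8, -2.6, 0], "rotation": [0, 0, 0]},
    {"xyz": [-1.8, -2.6, 0], "rotation": [0, 0, 0]},
    {"xyz": [-1.8, -2.6, 0], "rotation": [0, 0, 0]},
    {"xyz": [-1.8, -2.6, 0], "rotation": [0, 0, 0]},
    {"xyz": [-1.8, -2.6, 0], "rotation": [0, 0, 0]},
    {"xyz": [-1.8, -2.6, 0], "rotation": [0, 0, 0]},
    {"xyz": [-1.8, -2.6, 0], "rotation": [0, 0, 0]},
    {"xyz": [-1.8, -2.6, 0], "rotation": [0, 0, 0]},
    {"xyz": [-1.8, -2.6, 0], "rotation": [0, 0, 0]},
    {"xyz": [-1.8, -2.6, 0], "rotation": [0, 0, 0]},
    {"xyz": [-1.8, -2.6, 0], "rotation": [0, 0, 0]},
    {"xyz": [-1.8, -2.6, 0], "rotation": [0, 0, 0]},
    {"xyz": [-1.8, -2.6, 0], "rotation": [0, 0, 0]},
    {"xyz": [-1.8, -2.6, 0], "rotation": [0, 0, 0]},
    {"xyz": [-1.8, -2.6, 0], "rotation": [0, 0, 0]},
    {"xyz": [-1.3, -2.1, 0], "rotation": [0, 0, 0]}
  ],
  "gripper": 3.6
}}

```text
t: 1.52
tcp_pos: [0.5177, -0.1676, 0.2921]
orientation: [-0.0, 0.811, -0.585, -0.0]
force: [0.4, 0.5, 0.6]
opening: 0.0359
```

Call:
{"method": "drive_tool", "body": {
  "rows": [
    {"xyz": [0, 0, 0], "rotation": [0, 0, -0.1]},
    {"xyz": [0, 0, 0], "rotation": [0, 0, -0.1]},
    {"xyz": [0, 0, 0], "rotation": [0, 0, -0.1]},
    {"xyz": [0, 0, 0], "rotation": [0, 0, -0.1]},
    {"xyz": [0, 0, 0], "rotation": [0, 0, -0.1]},
    {"xyz": [0, 0, 0], "rotation": [0, 0, -0.1]},
    {"xyz": [0, 0, 0], "rotation": [0, 0, -0.1]},
    {"xyz": [0, 0, 0], "rotation": [0, 0, -0.1]},
    {"xyz": [0, 0, 0], "rotation": [0, 0, -0.1]},
    {"xyz": [0, 0, 0], "rotation": [0, 0, -0.1]},
    {"xyz": [0, 0, 0], "rotation": [0, 0, -0.1]},
    {"xyz": [0, 0, 0], "rotation": [0, 0, -0.1]},
    {"xyz": [0, 0, 0], "rotation": [0, 0, -0.1]},
    {"xyz": [0, 0, 0], "rotation": [0, 0, -0.1]},
    {"xyz": [0, 0, 0], "rotation": [0, 0, -0.1]},
    {"xyz": [0, 0, 0], "rotation": [0, 0, -0.078]},
    {"xyz": [0, 0, 0], "rotation": [0, 0, 0]},
    {"xyz": [0, 0, 0], "rotation": [0, 0, 0]}
  ]
}}

```text
t: 3.02
tcp_pos: [0.5166, -0.1703, 0.292]
orientation: [-0.0, 0.987, 0.161, -0.0]
force: [-1.1, 0.8, -0.2]
opening: 0.0361
```

```bash
python3 - <<'E'
from h import *
d=snap("wrist","w1"); s=arm.sense(); print(s["t"],s["tcp_pos"],s["q"].round(2),togo([.517,-.170,.25],.327))
x=d["image"][:,:,::-1].copy()
def proj(name,p): print(name,w2pix(d,np.array(p)).round(0))
yaw=np.radians(108.73);bx=np.array([np.cos(yaw),np.sin(yaw),0]);by=np.array([-bx[1],bx[0],0]);m=np.array([.5528,-.1579,0])
P=[m+by*.0388+bx*sx*.025+by*sy*.0088+[0,0,.08] for sx in(-1,1) for sy in(-1,1)]+[m+bx*sx*.09+by*sy*.04+[0,0,.034] for sx in(-1,1) for sy in(-1,1)]
for p in w2pix(d,np.array(P)): cv2.circle(x,tuple(int(v) for v in p),2,(0,0,255),-1)
cv2.imwrite("pics/w1o.png",cv2.resize(x,(800,600)))
E
```

```text
3.0667 [ 0.51658249 -0.17023847  0.29205041] [ 0.77  0.21 -0.61  1.65  0.12  1.32  0.47] (array([ 0.05, -0.01,  4.21]), array([-0.0002,  0.0003, -0.003 ]))
```

View pics/w1o.png

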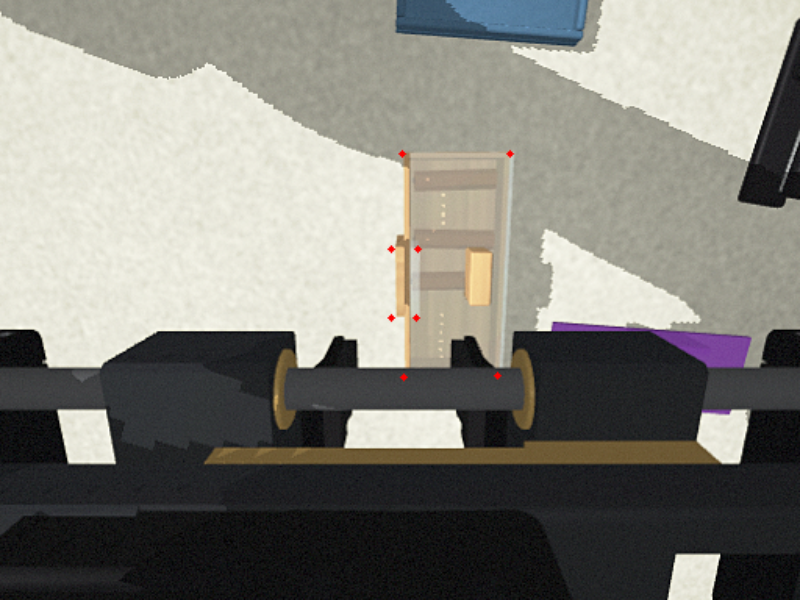

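The wrist view shows the box where I predicted it, to within about 2 mm. The tabs are at (397-415, 235-318), the knob is at (480,277), and the decoy purple plate lies off to the right at (650,370). I'll shift 1 mm along +x and 2 mm along -y, then descend.

Call:
{"method": "drive_tool", "body": {
  "rows": [
    {"xyz": [0.1, -0.2, 2], "rotation": [0, 0, 0]},
    {"xyz": [0, 0, 2], "rotation": [0, 0, 0]},
    {"xyz": [0, 0, 2], "rotation": [0, 0, 0]},
    {"xyz": [0, 0, 2], "rotation": [0, 0, 0]},
    {"xyz": [0, 0, 2], "rotation": [0, 0, 0]},
    {"xyz": [0, 0, 2], "rotation": [0, 0, 0]},
    {"xyz": [0, 0, 1.5], "rotation": [0, 0, 0]},
    {"xyz": [0, 0, 1], "rotation": [0, 0, 0]},
    {"xyz": [0, 0, 1], "rotation": [0, 0, 0]},
    {"xyz": [0, 0, 1], "rotation": [0, 0, 0]},
    {"xyz": [0, 0, 0.7], "rotation": [0, 0, 0]},
    {"xyz": [0, 0, 0.6], "rotation": [0, 0, 0]},
    {"xyz": [0, 0, 0], "rotation": [0, 0, 0]}
  ],
  "gripper": 3.2
}}

```text
t: 4.15
tcp_pos: [0.5166, -0.1679, 0.1133]
orientation: [-0.0, 0.987, 0.163, -0.001]
force: [-0.4, 0.4, -0.6]
opening: 0.0324
```

Call:
{"method": "drive_tool", "body": {
  "rows": [
    {"xyz": [0, 0, 0], "rotation": [0, 0, 0]},
    {"xyz": [0, 0, 0], "rotation": [0, 0, 0]},
    {"xyz": [0, 0, 0], "rotation": [0, 0, 0]},
    {"xyz": [0, 0, 0], "rotation": [0, 0, 0]},
    {"xyz": [0, 0, 0], "rotation": [0, 0, 0]},
    {"xyz": [0, 0, 0], "rotation": [0, 0, 0]}
  ],
  "gripper": 0.8,
  "newtons": 15
}}

```text
t: 4.65
tcp_pos: [0.5169, -0.1683, 0.1147]
orientation: [0.0, 0.987, 0.163, -0.0]
force: [-4.2, 0.4, 6.8]
opening: 0.0121
```

Call:
{"method": "drive_tool", "body": {
  "rows": [
    {"xyz": [0, 0, 0], "rotation": [0, 0, 0]},
    {"xyz": [0, 0, 0], "rotation": [0, 0, 0]},
    {"xyz": [0, 0, 0], "rotation": [0, 0, 0]},
    {"xyz": [0, 0, 0], "rotation": [0, 0, 0]}
  ],
  "gripper": 0.2,
  "newtons": 55
}}

```text
t: 4.98
tcp_pos: [0.5169, -0.1683, 0.1147]
orientation: [0.0, 0.987, 0.163, -0.0]
force: [-3.8, 0.3, 5.9]
opening: 0.0117
```

```bash
python3 - <<'E'
from h import *
s=arm.sense(); print(s["t"],s["tcp_pos"],s["force"],s["wrist_torque"],s["opening"])
d=snap("wrist","w2"); e=snap("scene","s2")
a=d["image"][:,:,::-1]; b=cv2.resize(e["image"][110:220,180:330,::-1],(512,384),interpolation=cv2.INTER_CUBIC)
cv2.imwrite("pics/g.png",cv2.resize(np.hstack([a,b]),(800,300)))
E
```

```text
4.9833 [ 0.51692622 -0.16828827  0.11472531] [-3.75219143  0.31736585  5.86613771] [-0.12001256  0.71018285  0.08000573] 0.01167651918407525
```

View pics/g.png

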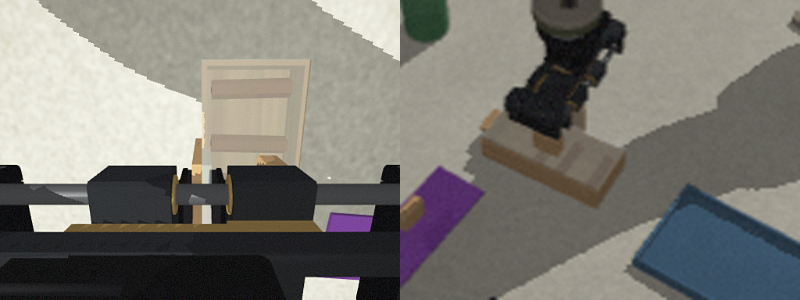

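The opening is 11.7 mm, so both tabs are pinched, and the lid sits squarely on the box with the knob just visible at (270,160). Lifting.

Call:
{"method": "drive_tool", "body": {
  "rows": [
    {"xyz": [0, 0, -0.4], "rotation": [0, 0, 0]},
    {"xyz": [0, 0, -0.8], "rotation": [0, 0, 0]},
    {"xyz": [0, 0, -1.3], "rotation": [0, 0, 0]},
    {"xyz": [0, 0, -1.5], "rotation": [0, 0, 0]},
    {"xyz": [0, 0, -1.5], "rotation": [0, 0, 0]},
    {"xyz": [0, 0, -1.5], "rotation": [0, 0, 0]},
    {"xyz": [0, 0, -1.5], "rotation": [0, 0, 0]},
    {"xyz": [0, 0, -1.5], "rotation": [0, 0, 0]},
    {"xyz": [0, 0, -1.5], "rotation": [0, 0, 0]},
    {"xyz": [0, 0, -1.5], "rotation": [0, 0, 0]},
    {"xyz": [0, 0, -1], "rotation": [0, 0, 0]},
    {"xyz": [0, 0, -0.5], "rotation": [0, 0, 0]},
    {"xyz": [0, 0, 0], "rotation": [0, 0, 0]},
    {"xyz": [0, 0, 0], "rotation": [0, 0, 0]}
  ]
}}

```text
t: 6.25
tcp_pos: [0.5169, -0.168, 0.259]
orientation: [0.0, 0.987, 0.163, -0.0]
force: [0.0, -0.7, -3.6]
opening: 0.0113
```

Call:
{"method": "drive_tool", "body": {
  "rows": [
    {"xyz": [0, 0, 0], "rotation": [0.03, 0, 0]},
    {"xyz": [0, 0, 0], "rotation": [0.05, 0, 0]},
    {"xyz": [0, 0, 0], "rotation": [0.05, 0, 0]},
    {"xyz": [0, 0, 0], "rotation": [0.05, 0, 0]},
    {"xyz": [0, 0, 0], "rotation": [0.05, 0, 0]},
    {"xyz": [0, 0, 0], "rotation": [0.05, 0, 0]},
    {"xyz": [0, 0, 0], "rotation": [0.05, 0, 0]},
    {"xyz": [0, 0, 0], "rotation": [0.04, 0, 0]},
    {"xyz": [0, 0, 0], "rotation": [0.03, 0, 0]}
  ]
}}

```text
t: 7.0
tcp_pos: [0.5168, -0.1686, 0.2584]
orientation: [-0.198, 0.967, 0.159, -0.033]
force: [0.1, 0.7, -3.0]
opening: 0.0117
```

Call:
{"method": "drive_tool", "body": {
  "rows": [
    {"xyz": [0, 0, 0], "rotation": [0.05, 0, 0]},
    {"xyz": [0, 0, 0], "rotation": [0.06, 0, 0]},
    {"xyz": [0, 0, 0], "rotation": [0.06, 0, 0]},
    {"xyz": [0, 0, 0], "rotation": [0.06, 0, 0]},
    {"xyz": [0, 0, 0], "rotation": [0.06, 0, 0]},
    {"xyz": [0, 0, 0], "rotation": [0.06, 0, 0]},
    {"xyz": [0, 0, 0], "rotation": [0.06, 0, 0]},
    {"xyz": [0, 0, 0], "rotation": [0.06, 0, 0]},
    {"xyz": [0, 0, 0], "rotation": [0.06, 0, 0]},
    {"xyz": [0, 0, 0], "rotation": [0.04, 0, 0]},
    {"xyz": [0, 0, 0], "rotation": [0.03, 0, 0]},
    {"xyz": [0, 0, 0], "rotation": [0, 0, 0]},
    {"xyz": [0, 0, 0], "rotation": [0, 0, 0]},
    {"xyz": [0, 0, 0], "rotation": [0, 0, 0]},
    {"xyz": [0, 0, 0], "rotation": [0, 0, 0]},
    {"xyz": [0, 0, 0], "rotation": [0, 0, 0]},
    {"xyz": [0, 0, 0], "rotation": [0, 0, 0]}
  ]
}}

```text
t: 8.42
tcp_pos: [0.5171, -0.1678, 0.2596]
orientation: [-0.473, 0.866, 0.143, -0.078]
force: [0.2, -0.8, -3.2]
opening: 0.0116
```

```bash
python3 - <<'E'
from h import *
s=arm.sense(); R=Rt(s); print(s["t"],s["tcp_pos"],s["q"].round(2),s["opening"],"tilt",np.degrees(np.arccos(-R[2,2])))
d=snap("wrist","w3"); e=snap("scene","s3")
a=d["image"][:,:,::-1]; b=cv2.resize(e["image"][80:200,180:340,::-1],(512,384),interpolation=cv2.INTER_CUBIC)
cv2.imwrite("pics/g3.png",cv2.resize(np.hstack([a,b]),(800,300)))
E
```

```text
8.4167 [ 0.51706284 -0.16782896  0.25961778] [ 0.93  0.72 -0.62  1.34 -0.38  1.83  0.65] 0.011636773950822438 tilt 57.230932042984385
```

View pics/g3.png

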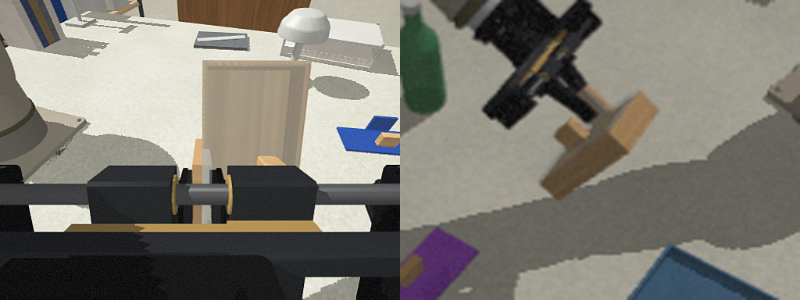

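The box is tilted 57 degrees with the lid on. No pencils show in the upper half at (255,110), so they have gone to the ledge end. Now back to level, then down.

Call:
{"method": "drive_tool", "body": {
  "rows": [
    {"xyz": [0, 0, 0], "rotation": [-0.03, 0, 0]},
    {"xyz": [0, 0, 0], "rotation": [-0.06, 0, 0]},
    {"xyz": [0, 0, 0], "rotation": [-0.06, 0, 0]},
    {"xyz": [0, 0, 0], "rotation": [-0.06, 0, 0]},
    {"xyz": [0, 0, 0], "rotation": [-0.06, 0, 0]},
    {"xyz": [0, 0, 0], "rotation": [-0.06, 0, 0]},
    {"xyz": [0, 0, 0], "rotation": [-0.06, 0, 0]},
    {"xyz": [0, 0, 0], "rotation": [-0.06, 0, 0]},
    {"xyz": [0, 0, 0], "rotation": [-0.06, 0, 0]},
    {"xyz": [0, 0, 0], "rotation": [-0.06, 0, 0]},
    {"xyz": [0, 0, 0], "rotation": [-0.06, 0, 0]},
    {"xyz": [0, 0, 0], "rotation": [-0.06, 0, 0]},
    {"xyz": [0, 0, 0], "rotation": [-0.06, 0, 0]},
    {"xyz": [0, 0, 0], "rotation": [-0.06, 0, 0]},
    {"xyz": [0, 0, 0], "rotation": [-0.06, 0, 0]},
    {"xyz": [0, 0, 0], "rotation": [-0.06, 0, 0]},
    {"xyz": [0, 0, 0], "rotation": [-0.05, 0, 0]},
    {"xyz": [0, 0, 0], "rotation": [-0.02, 0, 0]},
    {"xyz": [0, 0, 0], "rotation": [0, 0, 0]},
    {"xyz": [0, 0, 0], "rotation": [0, 0, 0]}
  ]
}}

```text
t: 10.18
tcp_pos: [0.5169, -0.1678, 0.2594]
orientation: [-0.0, 0.987, 0.163, -0.0]
force: [-0.4, -0.3, -2.8]
opening: 0.0116
```

Call:
{"method": "drive_tool", "body": {
  "rows": [
    {"xyz": [0, 0, 0.5], "rotation": [0, 0, 0]},
    {"xyz": [0, 0, 1], "rotation": [0, 0, 0]},
    {"xyz": [0, 0, 1.5], "rotation": [0, 0, 0]},
    {"xyz": [0, 0, 1.5], "rotation": [0, 0, 0]},
    {"xyz": [0, 0, 1.5], "rotation": [0, 0, 0]},
    {"xyz": [0, 0, 1.5], "rotation": [0, 0, 0]},
    {"xyz": [0, 0, 1.5], "rotation": [0, 0, 0]},
    {"xyz": [0, 0, 1.5], "rotation": [0, 0, 0]},
    {"xyz": [0, 0, 1], "rotation": [0, 0, 0]},
    {"xyz": [0, 0, 1], "rotation": [0, 0, 0]},
    {"xyz": [0, 0, 0.5], "rotation": [0, 0, 0]},
    {"xyz": [0, 0, 0.5], "rotation": [0, 0, 0]},
    {"xyz": [0, 0, 0.3], "rotation": [0, 0, 0]},
    {"xyz": [0, 0, 0.2], "rotation": [0, 0, 0]},
    {"xyz": [0, 0, 0.2], "rotation": [0, 0, 0]},
    {"xyz": [0, 0, 0], "rotation": [0, 0, 0]},
    {"xyz": [0, 0, 0], "rotation": [0, 0, 0]}
  ]
}}

```text
t: 11.6
tcp_pos: [0.5172, -0.168, 0.1175]
orientation: [0.0, 0.987, 0.163, 0.0]
force: [0.5, 0.9, -3.3]
opening: 0.0115
```

```bash
python3 - <<'E'
from h import *
s=arm.sense(); R=Rt(s); print(s["t"],s["tcp_pos"],s["force"],s["wrist_torque"],"tilt",np.degrees(np.arccos(-R[2,2])))
E
```

```text
11.6 [ 0.51718899 -0.16804007  0.1175418 ] [ 0.49801511  0.86884247 -3.33065201] [ 0.00421095 -0.02042396  0.02636917] tilt 0.030891389803113473
```

Call:
{"method": "drive_tool", "body": {
  "rows": [
    {"xyz": [0, 0, 0.1], "rotation": [0, 0, 0]},
    {"xyz": [0, 0, 0.1], "rotation": [0, 0, 0]},
    {"xyz": [0, 0, 0.05], "rotation": [0, 0, 0]},
    {"xyz": [0, 0, 0.05], "rotation": [0, 0, 0]},
    {"xyz": [0, 0, 0], "rotation": [0, 0, 0]},
    {"xyz": [0, 0, 0], "rotation": [0, 0, 0]},
    {"xyz": [0, 0, 0], "rotation": [0, 0, 0]}
  ]
}}

```text
t: 12.18
tcp_pos: [0.5171, -0.168, 0.1147]
orientation: [0.0, 0.987, 0.163, -0.0]
force: [-4.1, 0.2, 6.1]
opening: 0.0112
```

Call:
{"method": "drive_tool", "body": {
  "rows": [
    {"xyz": [0, 0, 0], "rotation": [0, 0, 0]},
    {"xyz": [0, 0, 0], "rotation": [0, 0, 0]},
    {"xyz": [0, 0, 0], "rotation": [0, 0, 0]},
    {"xyz": [0, 0, 0], "rotation": [0, 0, 0]}
  ],
  "newtons": 5
}}

```text
t: 12.52
tcp_pos: [0.5171, -0.168, 0.1147]
orientation: [0.0, 0.987, 0.163, 0.0]
force: [-4.3, 1.6, 5.6]
opening: 0.0123
```

Call:
{"method": "drive_tool", "body": {
  "rows": [
    {"xyz": [0, 0, 0], "rotation": [0, 0, 0]},
    {"xyz": [0, 0, 0], "rotation": [0, 0, 0]},
    {"xyz": [0, 0, 0], "rotation": [0, 0, 0]},
    {"xyz": [0, 0, 0], "rotation": [0, 0, 0]},
    {"xyz": [0, 0, 0], "rotation": [0, 0, 0]},
    {"xyz": [0, 0, -1], "rotation": [0, 0, 0]},
    {"xyz": [0, 0, -1.5], "rotation": [0, 0, 0]},
    {"xyz": [0, 0, -2], "rotation": [0, 0, 0]},
    {"xyz": [0, 0, -3], "rotation": [0, 0, 0]},
    {"xyz": [0, 0, -3], "rotation": [0, 0, 0]},
    {"xyz": [0, 0, -3], "rotation": [0, 0, 0]},
    {"xyz": [0, 0, -2], "rotation": [0, 0, 0]},
    {"xyz": [0, 2, 0], "rotation": [0, 0, 0]},
    {"xyz": [0, 2, 0], "rotation": [0, 0, 0]},
    {"xyz": [0, 0, 0], "rotation": [0, 0, 0]},
    {"xyz": [0, 0, 0], "rotation": [0, 0, 0]}
  ],
  "gripper": 2.8
}}

```text
t: 13.85
tcp_pos: [0.5298, -0.2066, 0.2696]
orientation: [-0.0, 0.987, 0.162, 0.0]
force: [0.0, 0.5, -1.4]
opening: 0.0283
```

```bash
python3 - <<'E'
from h import *
d=snap("wrist","w4"); s=arm.sense(); print(s["t"],s["tcp_pos"],s["force"])
cv2.imwrite("pics/w4b.png",cv2.resize(d["image"][:240,:,::-1],(800,375),interpolation=cv2.INTER_CUBIC))
E
```

```text
13.9 [ 0.52981839 -0.20553062  0.26954954] [-0.27953302  0.91974787 -0.18977808]
```

View pics/w4b.png

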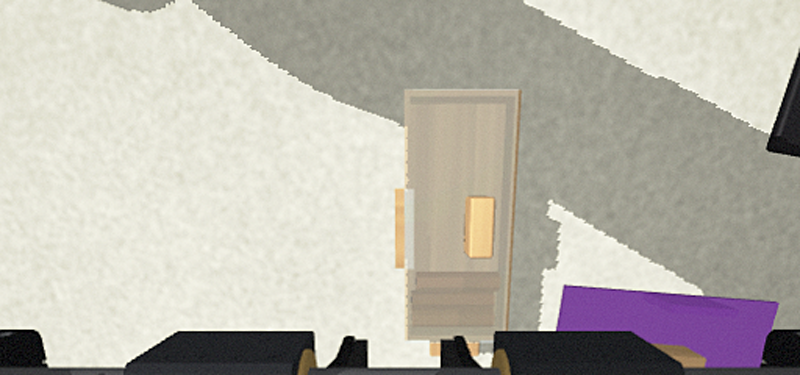

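The box is standing level with the lid on and the pencils bunched at the ledge end, at (455,285-325). The knob top is at (466-494, 197-258). I'll work out its position and the tray pose.

```bash
python3 - <<'E'
from h import *
d=load("w4"); s=800/512
k=pix2w(d,[np.array(p)/s for p in[(467,198),(495,197),(493,258),(466,258)]],.069); c=k.mean(0); print(k.round(4),c)
e=(k[0]-k[3])+(k[1]-k[2]); yaw=np.arctan2(e[1],e[0]); print("knob x yaw",np.degrees(yaw))
L=pix2w(d,[np.array(p)/s for p in[(404,89),(519,89)]],.039); e2=L[0]-L[1]; print(L,np.degrees(np.arctan2(e2[1],e2[0]))-90)
print("to knob above",togo([c[0],c[1],.20],.327))
# tray by blue mask in top view, rim plane
t=load("top0"); h=cv2.cvtColor(t["image"],cv2.COLOR_RGB2HSV); m=cv2.inRange(h,(95,60,30),(115,255,255)); m[:190]=0
n,l,st,ce=cv2.connectedComponentsWithStats(m); i=1+st[1:,4].argmax(); cn=cv2.findContours((l==i).astype(np.uint8),0,1)[0]; r=cv2.minAreaRect(max(cn,key=cv2.contourArea))
W=pix2w(t,cv2.boxPoints(r),.018); print(W.round(3),"tray",W.mean(0)); 
for a,b in((0,1),(1,2)): v=W[b]-W[a]; print(np.linalg.norm(v),np.degrees(np.arctan2(v[1],v[0])))
E
```

```text
[[ 0.5484 -0.138   0.069 ]
 [ 0.5652 -0.1316  0.069 ]
 [ 0.5784 -0.1687  0.069 ]
 [ 0.5615 -0.1745  0.069 ]] [ 0.56339277 -0.15320208  0.069     ]
knob x yaw 109.63796906573975
[[ 0.48772318 -0.08426897  0.039     ]
 [ 0.56046822 -0.05968125  0.039     ]] -251.3248273454565
to knob above (array([ 4.86, -3.87,  6.96]), array([-0.0005, -0.0003, -0.0001]))
[[ 0.526  0.267  0.018]
 [ 0.586  0.034  0.018]
 [ 0.451 -0.001  0.018]
 [ 0.39   0.23   0.018]] tray [0.48838331 0.13236465 0.018     ]
0.24057028303291902 -75.42779377718668
0.13979606983456042 -165.44378140030383
```

Call:
{"method": "drive_tool", "body": {
  "rows": [
    {"xyz": [1.2, -0.95, 0], "rotation": [0, 0, 0]},
    {"xyz": [1.2, -0.95, 0], "rotation": [0, 0, 0]},
    {"xyz": [1.2, -0.95, 0], "rotation": [0, 0, 0]},
    {"xyz": [1.25, -1.0, 0], "rotation": [0, 0, 0]},
    {"xyz": [0, 0, 2], "rotation": [0, 0, 0]},
    {"xyz": [0, 0, 2], "rotation": [0, 0, 0]},
    {"xyz": [0, 0, 2], "rotation": [0, 0, 0]},
    {"xyz": [0, 0, 2], "rotation": [0, 0, 0]},
    {"xyz": [0, 0, 2], "rotation": [0, 0, 0]},
    {"xyz": [0, 0, 1.5], "rotation": [0, 0, 0]},
    {"xyz": [0, 0, 1.25], "rotation": [0, 0, 0]},
    {"xyz": [0, 0, 1], "rotation": [0, 0, 0]},
    {"xyz": [0, 0, 1], "rotation": [0, 0, 0]},
    {"xyz": [0, 0, 0.6], "rotation": [0, 0, 0]},
    {"xyz": [0, 0, 0.4], "rotation": [0, 0, 0]},
    {"xyz": [0, 0, 0], "rotation": [0, 0, 0]},
    {"xyz": [0, 0, 0], "rotation": [0, 0, 0]}
  ]
}}

```text
t: 15.32
tcp_pos: [0.5637, -0.1538, 0.1121]
orientation: [0.0, 0.987, 0.163, 0.0]
force: [0.5, -0.5, 0.0]
opening: 0.028
```

Call:
{"method": "drive_tool", "body": {
  "rows": [
    {"xyz": [0, 0, 0], "rotation": [0, 0, 0]},
    {"xyz": [0, 0, 0], "rotation": [0, 0, 0]},
    {"xyz": [0, 0, 0], "rotation": [0, 0, 0]},
    {"xyz": [0, 0, 0], "rotation": [0, 0, 0]},
    {"xyz": [0, 0, 0], "rotation": [0, 0, 0]},
    {"xyz": [0, 0, 0], "rotation": [0, 0, 0]},
    {"xyz": [0, 0, 0], "rotation": [0, 0, 0]}
  ],
  "gripper": 1.0,
  "newtons": 20
}}

```text
t: 15.9
tcp_pos: [0.564, -0.1538, 0.1123]
orientation: [0.0, 0.987, 0.163, 0.001]
force: [1.2, 0.5, 3.9]
opening: 0.0156
```

Call:
{"method": "drive_tool", "body": {
  "rows": [
    {"xyz": [0, 0, -0.3], "rotation": [0, 0, 0]},
    {"xyz": [0, 0, -0.7], "rotation": [0, 0, 0]},
    {"xyz": [0, 0, -1], "rotation": [0, 0, 0]},
    {"xyz": [0, 0, -1.5], "rotation": [0, 0, 0]},
    {"xyz": [0, 0, -2], "rotation": [0, 0, 0]},
    {"xyz": [0, 0, -2], "rotation": [0, 0, 0]},
    {"xyz": [0, 0, -2], "rotation": [0, 0, 0]},
    {"xyz": [0, 0, -1], "rotation": [0, 0, 0]},
    {"xyz": [0, 0, -0.5], "rotation": [0, 0, 0]},
    {"xyz": [0, 0, 0], "rotation": [0, 0, 0]}
  ]
}}

```text
t: 16.73
tcp_pos: [0.5636, -0.154, 0.2227]
orientation: [0.0, 0.987, 0.163, 0.001]
force: [0.1, 0.4, -2.3]
opening: 0.0156
```

Call:
{"method": "drive_tool", "body": {
  "rows": [
    {"xyz": [0.1, -0.9, 0], "rotation": [0, 0, 0]},
    {"xyz": [0.2, -1.5, 0], "rotation": [0, 0, 0]},
    {"xyz": [0.2, -2, 0], "rotation": [0, 0, 0]},
    {"xyz": [0.25, -2.2, 0], "rotation": [0, 0, 0]},
    {"xyz": [0.25, -2.2, 0], "rotation": [0, 0, 0]},
    {"xyz": [0.25, -2.2, 0], "rotation": [0, 0, 0]},
    {"xyz": [0.25, -2.2, 0], "rotation": [0, 0, 0]},
    {"xyz": [0.25, -2.2, 0], "rotation": [0, 0, 0]},
    {"xyz": [0.25, -2.2, 0], "rotation": [0, 0, 0]},
    {"xyz": [0.25, -2.2, 0], "rotation": [0, 0, 0]},
    {"xyz": [0.25, -2.2, 0], "rotation": [0, 0, 0]},
    {"xyz": [0.25, -2.2, 0], "rotation": [0, 0, 0]},
    {"xyz": [0.2, -2, 0], "rotation": [0, 0, 0]},
    {"xyz": [0.15, -1.8, 0], "rotation": [0, 0, 0]},
    {"xyz": [0.1, -1.2, 0], "rotation": [0, 0, 0]},
    {"xyz": [0, -0.5, 0], "rotation": [0, 0, 0]},
    {"xyz": [0, 0, 0], "rotation": [0, 0, 0.04]},
    {"xyz": [0, 0, 0], "rotation": [0, 0, 0.04]},
    {"xyz": [0, 0, 0], "rotation": [0, 0, 0]},
    {"xyz": [0, 0, 0], "rotation": [0, 0, 0]}
  ]
}}

```text
t: 18.4
tcp_pos: [0.4978, 0.1378, 0.2212]
orientation: [0.0, 0.992, 0.124, -0.0]
force: [-0.8, -0.7, -0.2]
opening: 0.0159
```

```bash
python3 - <<'E'
from h import *
s=arm.sense(); print(s["t"],s["tcp_pos"],s["force"],s["opening"],togo([.500,.1355,.085],.327-.08))
d=snap("wrist","w5"); e=snap("scene","s5")
a=d["image"][:,:,::-1]; b=cv2.resize(e["image"][110:260,180:380,::-1],(512,384),interpolation=cv2.INTER_CUBIC)
cv2.imwrite("pics/g5.png",cv2.resize(np.hstack([a,b]),(800,300)))
E
```

```text
18.4 [0.49780536 0.13775182 0.22121739] [-0.76521439 -0.68771498 -0.18385257] 0.015949234649434336 (array([ 0.17,  0.27, 13.62]), array([0.0002, 0.0009, 0.0013]))
```

View pics/g5.png

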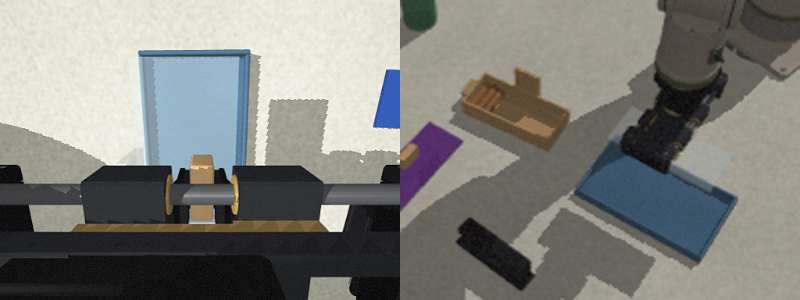

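The box is level with three pencils at its ledge end (490,97). The lid is held over the tray and lined up with it. Lowering to a TCP height of about 0.084.

Call:
{"method": "drive_tool", "body": {
  "rows": [
    {"xyz": [0.17, 0.27, 1], "rotation": [0, 0, 0]},
    {"xyz": [0, 0, 1.5], "rotation": [0, 0, 0]},
    {"xyz": [0, 0, 2], "rotation": [0, 0, 0]},
    {"xyz": [0, 0, 2], "rotation": [0, 0, 0]},
    {"xyz": [0, 0, 2], "rotation": [0, 0, 0]},
    {"xyz": [0, 0, 1.5], "rotation": [0, 0, 0]},
    {"xyz": [0, 0, 1], "rotation": [0, 0, 0]},
    {"xyz": [0, 0, 0.8], "rotation": [0, 0, 0]},
    {"xyz": [0, 0, 0.7], "rotation": [0, 0, 0]},
    {"xyz": [0, 0, 0.4], "rotation": [0, 0, 0]},
    {"xyz": [0, 0, 0.3], "rotation": [0, 0, 0]},
    {"xyz": [0, 0, 0.2], "rotation": [0, 0, 0]},
    {"xyz": [0, 0, 0.1], "rotation": [0, 0, 0]},
    {"xyz": [0, 0, 0], "rotation": [0, 0, 0]},
    {"xyz": [0, 0, 0], "rotation": [0, 0, 0]}
  ]
}}

```text
t: 19.75
tcp_pos: [0.5009, 0.1355, 0.0871]
orientation: [0.0, 0.992, 0.123, 0.0]
force: [0.7, -0.1, -0.5]
opening: 0.0159
```

Call:
{"method": "drive_tool", "body": {
  "rows": [
    {"xyz": [0, 0, 0.1], "rotation": [0, 0, 0]},
    {"xyz": [0, 0, 0.1], "rotation": [0, 0, 0]},
    {"xyz": [0, 0, 0.05], "rotation": [0, 0, 0]},
    {"xyz": [0, 0, 0], "rotation": [0, 0, 0]},
    {"xyz": [0, 0, 0], "rotation": [0, 0, 0]}
  ]
}}

```text
t: 20.17
tcp_pos: [0.5007, 0.1355, 0.0843]
orientation: [0.0, 0.992, 0.123, 0.0]
force: [-0.4, -0.0, 0.3]
opening: 0.0159
```

Call:
{"method": "drive_tool", "body": {
  "rows": [
    {"xyz": [0, 0, 0], "rotation": [0, 0, 0]},
    {"xyz": [0, 0, 0], "rotation": [0, 0, 0]},
    {"xyz": [0, 0, 0], "rotation": [0, 0, 0]},
    {"xyz": [0, 0, 0], "rotation": [0, 0, 0]},
    {"xyz": [0, 0, 0], "rotation": [0, 0, 0]},
    {"xyz": [0, 0, -1], "rotation": [0, 0, 0]},
    {"xyz": [0, 0, -2], "rotation": [0, 0, 0]},
    {"xyz": [0, 0, -3], "rotation": [0, 0, 0]},
    {"xyz": [0, 0, -3], "rotation": [0, 0, 0]},
    {"xyz": [0, 0, -3], "rotation": [0, 0, 0]},
    {"xyz": [0, 0, -3], "rotation": [0, 0, 0]},
    {"xyz": [0, 2, -3], "rotation": [0, 0, 0]},
    {"xyz": [0, 3, 0], "rotation": [0, 0, 0]},
    {"xyz": [0, 3, 0], "rotation": [0, 0, 0]},
    {"xyz": [0, 2, 0], "rotation": [0, 0, 0]},
    {"xyz": [0, 0, 0], "rotation": [0, 0, 0]},
    {"xyz": [0, 0, 0], "rotation": [0, 0, 0]}
  ],
  "gripper": 3.0
}}

```text
t: 21.58
tcp_pos: [0.5251, 0.0377, 0.2648]
orientation: [-0.0, 0.993, 0.122, 0.0]
force: [-0.8, -0.2, -0.2]
opening: 0.0304
```

```bash
python3 - <<'E'
from h import *
s=arm.sense(); print(s["t"],s["tcp_pos"],s["force"],s["opening"])
d=snap("wrist","w6"); e=snap("scene","s6")
a=d["image"][:,:,::-1]; b=cv2.resize(e["image"][110:260,180:380,::-1],(512,384),interpolation=cv2.INTER_CUBIC)
cv2.imwrite("pics/g6.png",cv2.resize(np.hstack([a,b]),(800,300)))
E
```

```text
21.5833 [0.52512352 0.03767902 0.26475219] [-0.79327183 -0.1860284  -0.16813683] 0.03041690583522382
```

View pics/g6.png

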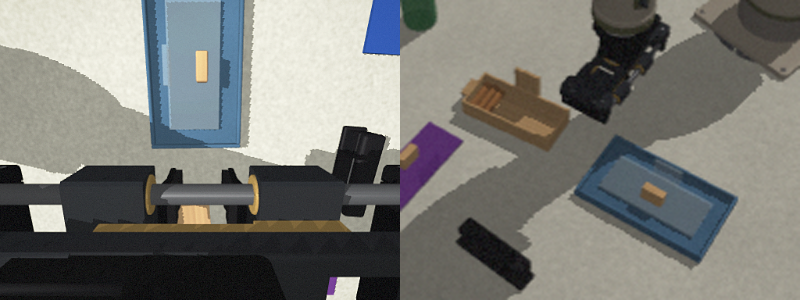

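The lid lies flat and centred in the tray with the knob up at (201,66). The box is level with the pencils gathered, and the gripper is clear of everything. Handing in.

```bash
python3 -c "
from plant import arm
print(arm.job_done())"
```

```text
the job is handed in; nothing more can be done
None
```

The job is done and handed in at about 22 s of robot time; the hand-in gives no verdict.

- **Tilt:** I pinched both tabs together at 55 N, lifted the box about 14.5 cm and tilted it 57° ledge end down. The lid stayed on. I then set the box back level and released it.
- **Lid:** I lifted the lid off by its knob and laid it in the tray.

**Last checks:** The final wrist and scene pictures show the lid flat and centred in the tray with its knob up. The box is level with all three pencils at the ledge end, and the gripper is clear. The stapler looks unmoved. The lamp and the bottle are not fully in those last pictures, but the arm stayed away from both. I judged these positions by eye and did not measure them again. No check failed or disagreed.

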